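# Line up pallet blocks in the nailing jig

### The job

Line the three loose plywood blocks up under the guide rails of the nailing jig as one tight row: the square block in the middle and a narrow block end-on at either side of it, so that the row is 60 mm deep throughout. Push every block fully home against the low back fence, and close the row up sideways against the jig's end stop so that no gaps are left. Do not shift or knock over the glue bottle, the steel tub, the nail tray or the tape measure.

Things in the scene. Friction and masses are not known exactly. Their poses are not given: they have to be found in the camera images.
- jig: Fixed wooden nailing jig; place and yaw vary. Origin: bench level, inner face of the back fence; x points from the open front (robot side) into the fence, y left along it, z up. No floor: blocks slide on the bench. Fence (mm, jig frame): x 0 to 20, y -180 to 150, 30 high; posts behind it carry the rails. A tight row has block centres at x -30, y 90, 40, -10.
- jig_stop (a point): Front foot of the end stop's inner face: jig x -130, y 110, z 0. The stop is a fixed board at the row's left end, from here to the fence (x -130 to 0), 20 mm thick (y 110 to 130), 30 mm high. The right end of the row is open.
- jig_rails (a point): Mid-point under the two overhead guide rails, jig x -20, y -15, z 140. Aluminium, fixed, along y (y -205 to 175), 140 to 165 mm high, at x -45 to -33 and -7 to 5, slot between. The end arms (y 155 to 175, -205 to -185; x -45 to 40) are as high. A vertical tool cannot push the blocks home under them; one leaning back about 30 degrees towards the open front can.
- narrow_a_c (a point): Narrow plywood pallet block 50 mm high, lying flat on the bench anywhere in front of the jig, turned at any angle up to about 45 degrees; 60 mm long along its x axis, 40 mm wide along its y axis. One of two alike. This point is its centre, 25 mm above the bench; z up. About 72 g.
- narrow_b_c (a point): Narrow plywood pallet block 50 mm high, lying flat on the bench anywhere in front of the jig, turned at any angle up to about 45 degrees; 60 mm long along its x axis, 40 mm wide along its y axis. One of two alike. This point is its centre, 25 mm above the bench; z up. About 72 g.
- square_c (a point): Square plywood pallet block 50 mm high, lying flat on the bench anywhere in front of the jig, turned at any angle up to about 45 degrees; 60 by 60 mm in plan, sides along its x and y axes. This point is its centre, 25 mm above the bench; z up. About 108 g.
- narrow_a: The same block as the point of that name; origin at the centre of its underside.
- narrow_b: The same block as the point of that name; origin at the centre of its underside.
- square: The same block as the point of that name; origin at the centre of its underside.
- glue: Bystander: white glue bottle standing upright, 60 mm across, 170 mm high, origin under its centre, left of the jig.
- tub: Bystander: open steel tub, 72 mm across the rim, 55 mm high, origin under its centre, in front of the jig.
- nails: Bystander: open wooden nail tray, 150 (x) by 120 (y) by 45 mm high, origin under its centre, right of the jig.
- tape: Bystander: dark tape measure lying on its side on the bench, 62 by 62 mm, 34 mm high, origin under its centre, in front of the jig.
Mind the look-alikes: they are no part of the job. What is shaped like the square but orange is not meant.

How it is judged:
At the end, for the whole second after the job is handed in: All three blocks flat on the bench, at rest and released, within 4 mm of the back fence, square to it within 3.4 degrees, square block in the middle, narrow ones end-on; left block within 5 mm of the end stop; gaps summed from the stop under 7 mm at the square block, 8 mm at the right one (x of narrow_a_c in the frame of jig between -0.034 and -0.027 m and x of narrow_b_c in the frame of jig between -0.034 and -0.027 m and x of square_c in the frame of jig between -0.034 and -0.027 m and z of narrow_a_c in the frame of jig between 0.021 and 0.029 m and z of narrow_b_c in the frame of jig between 0.021 and 0.029 m and z of square_c in the frame of jig between 0.021 and 0.029 m and angle between each of narrow_a_c, narrow_b_c, square_c's own z axis and vertical below 0.06 rad and linear speed of each of narrow_a, narrow_b, square below 0.01 m/s and angle between the x axis of each of narrow_a_c, narrow_b_c and the x axis of jig, either way round below 0.06 rad and (angle between the x axis of square_c and the x axis of jig, either way round below 0.06 rad or angle between the x axis of square_c and the y axis of jig, either way round below 0.06 rad) and y of square_c in the frame of jig between 0.033 and 0.043 m and ((y of narrow_a_c in the frame of jig between 0.085 and 0.093 m and y of narrow_b_c in the frame of jig between -0.018 and -0.007 m) or (y of narrow_b_c in the frame of jig between 0.085 and 0.093 m and y of narrow_a_c in the frame of jig between -0.018 and -0.007 m))); the robot touches nothing.
It fails at once if the glue bottle is shifted by more than 25 mm or knocked over (distance of glue from where it was at the start of the episode above 0.025 m or angle between glue's own z axis and vertical above 0.5 rad).
It fails at once if the steel tub is shifted by more than 25 mm or knocked over (distance of tub from where it was at the start of the episode above 0.025 m or angle between tub's own z axis and vertical above 0.5 rad).
It fails at once if the nail tray is shifted by more than 25 mm (distance of nails from where it was at the start of the episode above 0.025 m).
It fails at once if the tape measure is shifted by more than 25 mm (distance of tape from where it was at the start of the episode above 0.025 m).
It also fails if it takes over 72 s, if anything falls off the work surface, if the arm or the gripper's body presses on something with over 40 N, if the wrist force passes 120 N, or if a joint passes its speed limit or range.

### The arm

A 6-joint arm with a two-finger parallel gripper is mounted at the origin on the work surface. World frame = base frame: x ahead of the robot, y to its left, z up, the work surface at z = 0. Lengths are in m, angles in rad, forces in N, time in s.
With the tool pointing down it reaches from about 0.425 to 0.95 m from the base axis. Payload 3.5 kg.
Tool frame: the origin (TCP) lies on the mounting face of the last link; the fingertips stand 173 mm ahead of it and the grasp point (between the pads) lies 155 mm ahead of it (r.grip_depth is the distance from the TCP to the grasp point, in m); z points along the fingers, y is the line along which they close (so a half turn about z gives the same grasp; the last joint's range is limited). The gripper opens to 85 mm and grips with 20 to 120 N. Pads are 22 mm wide; open, the fingers measure 114 mm over their backs; the gripper's body (76 mm by 85 mm) begins 54 mm behind the grasp point. The pads swing forward as they close: fully open they stand 13 mm farther back than shut.
Start: joints at [-1.426, 0.286, 1.577, -0, 1.279, -0.15], TCP at [0.196, -0.646, 0.405] pointing down, gripper open.
Joint ranges: [-2.77, 2.77], [-0.9, 2.22], [0.21, 2.48], [-1.53, 4.67], [0.24, 2.81], [-2.84, 2.84]. Speed limits (rad/s): [2.79, 2.79, 3.14, 3.14, 3.14, 3.14].

### API

Orientations are given as a rotation vector (axis times angle).
In Python, from workcell import r, eyes, sign_off gives the robot as it stands.
- The arm moves only by the shell command python3 -m creep 'ROWS' [OPENING]. ROWS is JSON, a list that holds one entry, the list of rows, each a list of 6 numbers: the shift along the world's x, y, z scaled (see below), then the turn, a rotation vector about the world's x, y, z scaled (see below). In form: [[[x, y, z, rx, ry, rz], ...]]. A call has 1 to 20 rows; each row is the pose to reach, as a shift and turn from the pose commanded when the call began, turning the shorter way round; what a row does not reach only later rows make up. The controller multiplies each number of a shift by 40 cm and each number of a turn by 180 degrees. A row lasts 1/8 s, in which the tool goes at most 62.5 mm and 10.7 degrees, less where a joint would pass 70% of its speed; a pose out of reach is approached as far as the arm can. A call with a number of a shift or a turn outside -1 to 1 is refused whole. A call with a gripper value outside its range is refused whole. OPENING is the closure, from 0 (fully open) to 1 (shut), set as the call begins (- or left out, the last holds). The fingers move at their own pace and stop on an object; the grip force is fixed at half the most. Time passes only in rows, so rows that repeat a pose let the fingers close. It gives the time, the measured TCP pose, the force, the opening and the grip force at its end, in the units of the state.
- r.sense(): the state, without advancing time (a new reading comes with each control period).
- eyes.capture(name): name is "side" or "top"; returns a dict with "color" (400x640x3 uint8, blue, green, red), "camera_matrix" (3x3 intrinsics, pixels), "origin" and "attitude" of the camera in the world. Camera axes: x right, y up, looking along -z (the intrinsics and any distortion apply to the point x, -y, -z); pixel columns grow to the right and rows downward; lengths in m; the calibration is good to about 2 mm. A picture is of the moment at which its call begins. There is no depth.
- sign_off(): hands the job in; it is judged then, once.
The state is a dict: "clock": time; "joint_pos": joint angles; "dq": joint speeds; "tau": joint torques, N m; "tool_pos": TCP position; "ee_rot": TCP orientation; "ft_force": force on the tool from outside, world axes, zero at the start; "moment": the same for the moment, N m; "opening": finger opening in m; "finger_force": force on a finger pad.
Only numpy, scipy, OpenCV 4.12 (cv2) and the standard library are available. Lean on these libraries where they do the work, as an engineer would, in place of code of your own. Each camera call takes 0.05 s, during which the arm holds its last target. There are 200 camera calls.

## Working session

There is one attempt and no reset: what is moved stays moved. The work goes in short steps, Python scripts to look and compute and a shell command to move; the robot and the scene stay as the last step left them, time stands still between calls to the robot, and variables do not carry over. Pictures are saved under pics/ and viewed, at most 10 in all, crops included, and the job is handed in when it is done.

```bash
mkdir -p pics; ls; python3 - <<'E'
from workcell import r,eyes
import cv2
for n in("top","side"):
    c=eyes.capture(n); cv2.imwrite(f"pics/{n}0.png",c["color"]); print(n,c["camera_matrix"],c["origin"],c["attitude"],[k for k in c])
print(r.sense(), r.grip_depth)
E
```

```text
pics
top [[370.49506855   0.         320.70761207]
 [  0.         370.49506855 201.75038167]
 [  0.           0.           1.        ]] [0.42748853 0.01533101 1.0615744 ] [ 0.08361405 -0.08697188 -1.54090252] ['color', 'camera_matrix', 'origin', 'attitude']
side [[405.25905852   0.         321.0229024 ]
 [  0.         405.25905852 203.37396944]
 [  0.           0.           1.        ]] [0.15412464 0.87623716 0.86165243] [ 0.23429655 -1.23999264 -2.5036311 ] ['color', 'camera_matrix', 'origin', 'attitude']
{'clock': 0.1, 'joint_pos': array([-1.42599018e+00,  2.87120474e-01,  1.57803714e+00, -1.74016221e-06,
        1.27862645e+00, -1.49986009e-01]), 'dq': array([ 2.25185040e-04, -1.31319301e-04, -3.86711213e-03, -2.07228683e-03,
       -7.86591067e-04,  3.77330870e-06]), 'tau': array([ 1.01093086e-03, -4.07298625e+01, -2.93699920e+01, -1.88311883e-04,
        3.45916080e-03,  1.15801896e-05]), 'tool_pos': array([ 0.19611925, -0.64564364,  0.40345262]), 'ee_rot': array([-3.10536013e+00, -4.61062490e-01, -6.29411684e-06]), 'ft_force': array([ 0.62462898,  0.21038642, -0.82905057]), 'moment': array([ 0.02371061, -0.01674159, -0.0472735 ]), 'finger_force': 0.0, 'opening': 0.08498100441188398} 0.1547
```

View pics/top0.png

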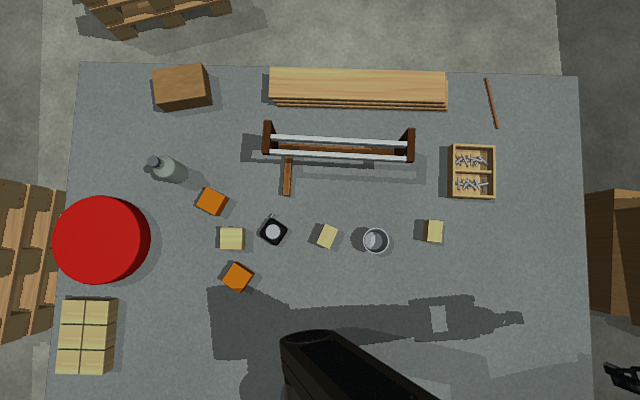

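View pics/side0.png

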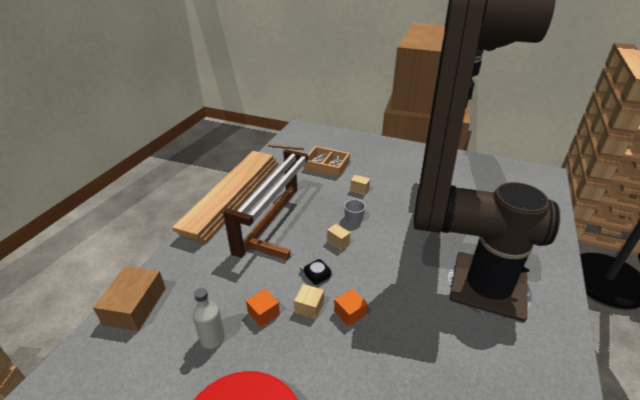

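Top view: the candidates for the blocks are pale pieces at (232,238), (327,236) and (434,231). The look-alikes are orange cubes at (212,201) and (238,277), plus a pale stack at (86,335). The tape is at (273,231), the tub at (376,240), the glue at (165,168), the tray at (472,172) and the stop at (287,176). I choose the three pale loose blocks and check them, along with the jig, in a close crop.

```bash
cat > h.py <<'E'
import numpy as np,cv2
from scipy.spatial.transform import Rotation as R
def ray(c,px):
    K=c["camera_matrix"];p=np.atleast_2d(np.array(px,float))
    d=np.c_[(p[:,0]-K[0,2])/K[0,0],-(p[:,1]-K[1,2])/K[1,1],-np.ones(len(p))]
    return d@R.from_rotvec(c["attitude"]).as_matrix().T
def at(c,px,z):
    d=ray(c,px);o=np.array(c["origin"])
    return o+d*((z-o[2])/d[:,2])[:,None]
def proj(c,P):
    q=(np.atleast_2d(P)-c["origin"])@R.from_rotvec(c["attitude"]).as_matrix();K=c["camera_matrix"]
    return np.c_[K[0,2]+K[0,0]*q[:,0]/-q[:,2],K[1,2]-K[1,1]*q[:,1]/-q[:,2]]
def blocks(c,rows=(205,265),cols=(205,460),vmin=175,amin=100):
    im=cv2.resize(c["color"],None,fx=4,fy=4,interpolation=cv2.INTER_CUBIC)
    h=cv2.cvtColor(im,cv2.COLOR_BGR2HSV)
    m=((h[...,0]>15)&(h[...,0]<35)&(h[...,1]>60)&(h[...,2]>vmin)).astype(np.uint8)
    k=np.zeros_like(m);k[rows[0]*4:rows[1]*4,cols[0]*4:cols[1]*4]=1
    cs,_=cv2.findContours(m*k,cv2.RETR_EXTERNAL,cv2.CHAIN_APPROX_NONE);out=[]
    for s in cs:
        if cv2.contourArea(s)<amin*16: continue
        w=at(c,(s[:,0,:]+.5)/4-.5,0.05)[:,:2]
        rc=cv2.minAreaRect((w*1000).astype(np.float32)); out.append(rc)
    return out
E
python3 - <<'E'
from h import *; from workcell import eyes
c=eyes.capture("top")
im=c["color"]; f=lambda a,k:cv2.resize(a,None,fx=k,fy=k,interpolation=cv2.INTER_CUBIC)
A=f(im[205:262,200:460],3);B=f(im[115:205,240:430],4)
B=cv2.copyMakeBorder(B,0,0,0,20,cv2.BORDER_CONSTANT)
cv2.imwrite("pics/crop1.png",np.vstack([A,B]))
for b in blocks(c): print(np.round(b[0],1),np.round(b[1],1),round(b[2],1))
print(im[238,232],im[236,327],im[231,434])
E
```

```text
[432.  256.7] [55.4 57.7] 1.6
[445.8  -4.5] [37.7 57.2] 67.4
[ 468.1 -298.1] [37.5 57.6] 85.2
[126 179 177] [122 173 177] [121 171 177]
```

View pics/crop1.png

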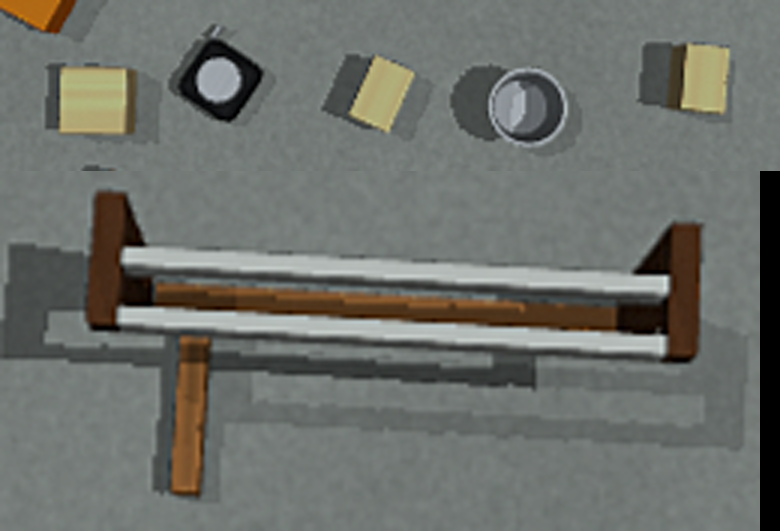

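Crop: the pale blocks measure 60x60, 40x60 and 40x60, so the choice is confirmed. The jig's arm corners, rail ends and stop front corners are legible, so I fit the jig pose to them and overlay the result.

```bash
python3 - <<'E'
from h import *; from workcell import eyes; from scipy.optimize import least_squares
t=eyes.capture("top"); s=eyes.capture("side")
pts=[((94,190),(40,175,165)),((124,193),(40,155,165)),((672,224),(40,-185,165)),((702,224),(40,-205,165)),
((120,247),(5,155,165)),((668,277),(5,-185,165)),((118,307),(-33,155,165)),((666,335),(-33,-185,165)),
((171,487),(-130,130,30)),((200,487),(-130,110,30))]
px=np.array([(u/4+240-.375,(v-171)/4+115-.375) for (u,v),_ in pts]);J=np.array([p for _,p in pts])/1000
def W(q,J): 
    c,n=np.cos(q[2]),np.sin(q[2]);return np.c_[q[0]+c*J[:,0]-n*J[:,1],q[1]+n*J[:,0]+c*J[:,1],J[:,2]]
f=lambda q:(proj(t,W(q,J))-px).ravel()
o=least_squares(f,[.7,0,0],loss="soft_l1");print(o.x,np.round(f(o.x).reshape(-1,2),1).tolist())
def box(im,c,x0,x1,y0,y1,z0,z1,off,k):
    for z in(z0,z1):
        P=proj(c,W(o.x,np.array([(x0,y0,z),(x1,y0,z),(x1,y1,z),(x0,y1,z)])/1000.))
        cv2.polylines(im,[np.int32(((P-off+.5)*k-.5)*16)],True,(255,255,0) if z==z1 else(0,255,0),1,cv2.LINE_8,4)
B=[(0,20,-180,150,0,30),(-130,0,110,130,0,30),(-45,-33,-205,175,140,165),(-7,5,-205,175,140,165)]
out=[]
for c,(a,b,e,g),k in((t,(115,205,240,430),4),(s,(140,275,190,320),2)):
    im=cv2.resize(c["color"][a:b,e:g],None,fx=k,fy=k,interpolation=cv2.INTER_CUBIC)
    for x in B: box(im,c,*x,np.array([e,a]),k)
    out.append(cv2.copyMakeBorder(im,0,0,0,760-im.shape[1],cv2.BORDER_CONSTANT))
# block positions from side, for cross-check
cv2.imwrite("pics/fit.png",np.vstack(out)[:600])
for n,C in(("sq",(.432,.2567)),("a",(.4458,-.0045)),("b",(.4681,-.2981))): print(n,proj(s,[*C,.05]))
# bystanders
print("tape",at(t,[273,231],.034),"tub",at(t,[376,239],.055),"glue",at(t,[155,161],.17),"tray",at(t,[[449,145],[495,197]],.045))
E
```

```text
[ 0.68348201 -0.00950457 -0.02785611] [[-0.1, -0.1], [0.4, -0.4], [-0.4, -0.6], [0.2, -0.1], [0.4, -0.2], [0.2, -0.1], [-0.2, -0.3], [0.2, 0.4], [-0.5, 1.1], [-0.6, 1.5]]
sq [[308.53831709 295.37993058]]
a [[338.00071314 231.06183855]]
b [[359.73463609 179.2577944 ]]
tape [[0.45491149 0.14427849 0.034     ]] tub [[ 0.44062272 -0.13761891  0.055     ]] glue [[0.61381038 0.42279309 0.17      ]] tray [[ 0.70944332 -0.34126851  0.045     ]
 [ 0.56572759 -0.4673282   0.045     ]]
```

View pics/fit.png

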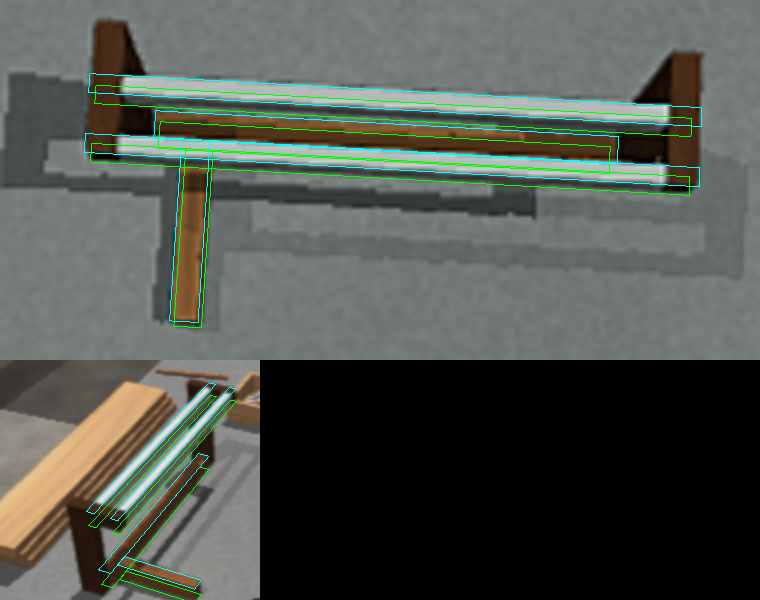

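Overlay: rails, fence and stop line up within about 2 mm in both views, giving the jig at (0.6835, -0.0095) with yaw -1.6°. 

For each block I pick with the tool vertical and stage it in front of its slot. Then I tilt the open gripper in place, regrip and slide the block to the fence. Afterwards I close the row from the right.

```bash
cat >> h.py <<'E'
JIG=(.68348,-.0095,-.02786)
def jw(x,y): # jig mm -> world m
    c,s=np.cos(JIG[2]),np.sin(JIG[2]);x/=1000;y/=1000
    return JIG[0]+c*x-s*y,JIG[1]+s*x+c*y
def wj(x,y):
    c,s=np.cos(JIG[2]),np.sin(JIG[2]);x-=JIG[0];y-=JIG[1]
    return 1000*(c*x+s*y),1000*(-s*x+c*y)
def rows(goals,p0=None):
    """goals: (x,y,z,long-axis yaw deg,tilt deg) of grasp point -> scaled rows from the present pose"""
    from workcell import r
    s=r.sense();p,q=np.array(s["tool_pos"]),R.from_rotvec(s["ee_rot"])
    for x,y,z,yaw,t in goals:
        a,t=np.radians([yaw,t]);f=np.array([np.cos(a),np.sin(a),0])
        d=np.sin(t)*f-np.cos(t)*np.array([0,0,1]);yy=np.array([np.sin(a),-np.cos(a),0])
        M=R.from_matrix(np.c_[np.cross(yy,d),yy,d])
        T=np.array([x,y,z])-.1547*d
        print(np.round(np.r_[(T-p)/.4,(M*q.inv()).as_rotvec()/np.pi],4).tolist())
E
python3 - <<'E'
from h import *
rows([(.44,-.26,.2,-22.6,0),(.4458,-.0045,.12,-22.6,0),(.4458,-.0045,.027,-22.6,0)])
E
```

```text
[0.6097, 0.9644, -0.1234, -0.0004, 0.0001, -0.2194]
[0.6242, 1.6032, -0.3234, -0.0004, 0.0001, -0.2194]
[0.6242, 1.6032, -0.5559, -0.0004, 0.0001, -0.2194]
```

```bash
python3 -m creep '[[[0.3,0.5,-0.06,0,0,-0.11],[0.61,0.96,-0.12,0,0,-0.2194],[0.61,0.96,-0.12,0,0,-0.2194],[0.61,0.96,-0.12,0,0,-0.2194],[0.61,0.96,-0.12,0,0,-0.2194],[0.61,0.96,-0.12,0,0,-0.2194],[0.61,0.96,-0.12,0,0,-0.2194],[0.61,0.96,-0.12,0,0,-0.2194],[0.61,0.96,-0.12,0,0,-0.2194]]]' 0; python3 - <<'E'
from h import *
rows([(.4458,-.0045,.12,-22.6,0),(.4458,-.0045,.027,-22.6,0)])
E
```

```text
clock: 1.38
tool_pos: [0.4406, -0.2606, 0.3565]
ee_rot: [-3.082, 0.611, 0.001]
ft_force: [0.0, 0.2, -0.3]
opening: 0.0852
finger_force: 0.0
[0.0129, 0.6402, -0.2044, -0.0001, -0.0002, -0.001]
[0.0129, 0.6402, -0.4369, -0.0001, -0.0002, -0.001]
```

```bash
python3 -m creep '[[[0.013,0.64,-0.2,0,0,0],[0.013,0.64,-0.2,0,0,0],[0.013,0.64,-0.2,0,0,0],[0.013,0.64,-0.2,0,0,0],[0.013,0.64,-0.2,0,0,0],[0.013,0.64,-0.2,0,0,0],[0.013,0.64,-0.32,0,0,0],[0.013,0.64,-0.437,0,0,0],[0.013,0.64,-0.437,0,0,0]]]' && python3 -m creep '[[[0,0,0,0,0,0],[0,0,0,0,0,0],[0,0,0,0,0,0],[0,0,0,0,0,0]]]' 1;  python3 - <<'E'
from h import *
x,y=jw(-118,64)
rows([(x,y,.11,-1.6,0),(x,y,.029,-1.6,0)])
E
```

```text
clock: 2.5
tool_pos: [0.4439, -0.0072, 0.1792]
ee_rot: [-3.08, 0.619, 0.013]
ft_force: [-0.4, -0.0, -0.1]
opening: 0.0852
finger_force: 0.0
clock: 3.0
tool_pos: [0.4467, -0.0062, 0.1842]
ee_rot: [3.08, -0.615, 0.007]
ft_force: [-0.5, -1.3, 6.9]
opening: 0.0396
finger_force: 61.2
[0.3016, 0.16, 0.2013, 0.0002, 0.0015, 0.1166]
[0.3016, 0.16, -0.0012, 0.0002, 0.0015, 0.1166]
```

```bash
python3 -m creep '[[[0,0,0.15,0,0,0],[0.15,0.08,0.2,0,0,0.06],[0.3016,0.16,0.2,0,0,0.1166],[0.3016,0.16,0.2,0,0,0.1166],[0.3016,0.16,0.1,0,0,0.1166],[0.3016,0.16,0.002,0,0,0.1166],[0.3016,0.16,0.002,0,0,0.1166],[0.3016,0.16,0.002,0,0,0.1166]]]' && python3 -m creep '[[[0,0,0,0,0,0],[0,0,0,0,0,0],[0,0,0,0,0,0]]]' 0.25;  python3 - <<'E'
from h import *
from workcell import eyes
c=eyes.capture("top");cv2.imwrite("pics/s1.png",c["color"])
x,y=jw(-128,64)
rows([(x,y,.028,-1.6,t) for t in(0,10,20,30,35)])
E
```

```text
clock: 4.0
tool_pos: [0.5653, 0.058, 0.1824]
ee_rot: [3.141, -0.045, -0.003]
ft_force: [-1.0, -0.1, -1.5]
opening: 0.0395
finger_force: 61.1
clock: 4.38
tool_pos: [0.5657, 0.0569, 0.1825]
ee_rot: [3.138, -0.043, -0.0]
ft_force: [1.2, -6.3, -2.5]
opening: 0.0641
finger_force: 2.9
[-0.021, 0.0028, 0.0004, 0.0011, -0.0001, -0.0002]
[-0.0882, 0.0047, -0.0054, -0.0005, -0.0556, -0.0002]
[-0.1533, 0.0065, -0.0229, -0.002, -0.1111, -0.0001]
[-0.2143, 0.0082, -0.0514, -0.0036, -0.1667, 0.0]
[-0.2428, 0.009, -0.0695, -0.0043, -0.1944, 0.0001]
```

View pics/s1.png

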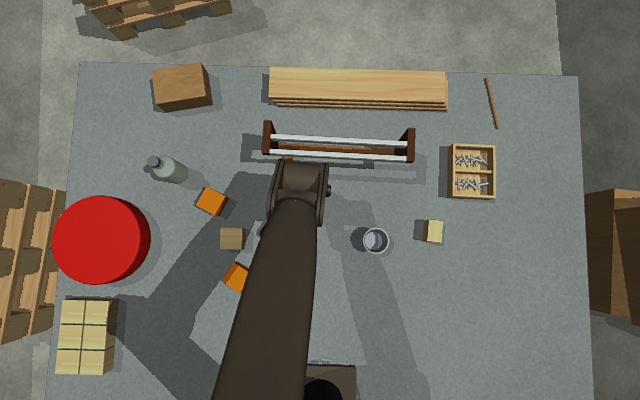

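```bash
python3 -m creep '[[[-0.021,-0.008,0,0,0,0],[-0.088,-0.006,-0.0054,0,-0.0556,0],[-0.1533,-0.004,-0.0229,-0.001,-0.1111,0],[-0.2143,-0.002,-0.0514,-0.0025,-0.1667,0],[-0.2428,-0.001,-0.0695,-0.0043,-0.1944,0],[-0.2428,-0.001,-0.0695,-0.0043,-0.1944,0],[-0.2428,-0.001,-0.0695,-0.0043,-0.1944,0]]]' 0.3 && python3 -m creep '[[[0,0,0,0,0,0],[0,0,0,0,0,0],[0,0,0,0,0,0],[0,0,0,0,0,0]]]' 1;  python3 - <<'E'
from h import *
from workcell import r
x,y=jw(-128,62);rows([(x,y,.028,-1.6,35)])
d=R.from_rotvec(r.sense()["ee_rot"]).as_matrix()[:,2];g=r.sense()["tool_pos"]+.1547*d;print(wj(*g[:2]),g[2])
x,y=jw(-41,62)
rows([(x,y,g[2]+.0005,-1.6,35)])
E
```

```text
clock: 5.3
tool_pos: [0.4781, 0.0457, 0.1946]
ee_rot: [-3.003, 0.032, -0.861]
ft_force: [0.3, -0.2, 0.4]
opening: 0.0597
finger_force: 0.1
clock: 5.8
tool_pos: [0.4781, 0.0457, 0.1943]
ee_rot: [-3.003, 0.032, -0.861]
ft_force: [0.2, 0.2, 0.5]
opening: 0.0371
finger_force: 59.9
[-0.0239, 0.0321, -0.0989, -0.0075, -0.0166, -0.0044]
(np.float64(-124.91737777038179), np.float64(53.4787082788743)) 0.0631100525565052
[0.1935, 0.026, -0.0099, -0.0075, -0.0166, -0.0044]
```

```bash
python3 - <<'E'
from workcell import r,eyes
import cv2
s=r.sense();print(s["joint_pos"].round(3),s["opening"],s["finger_force"])
c=eyes.capture("side");cv2.imwrite("pics/s2.png",cv2.resize(c["color"][130:330,190:440],None,fx=3,fy=3))
E
```

```text
[-0.129  0.094  2.27   0.346  0.237  1.149] 0.03709994270555907 59.891055431216955
```

View pics/s2.png

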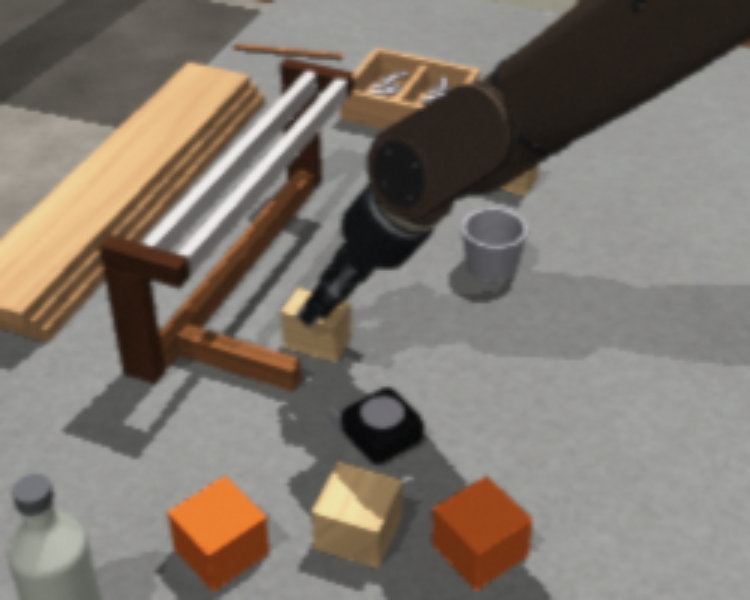

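Side crop: the block (315,325) stands flat beside the stop. The fingers hold only its top edge because joint 5 hit its limit, so the tilt is not reachable this close to the base. I fit the kinematics to see which tilts are reachable where.

```bash
cat >> h.py <<'E'
def fk(q,k):
    L1,L2,h,d,o,e=k;Y=lambda a:R.from_rotvec([0,a,0]);Z=lambda a:R.from_rotvec([0,0,a])
    A=Z(q[0]);p=A.apply([0,o,h]);A=A*Y(q[1]);p=p+A.apply([0,0,L1]);A=A*Y(q[2]);p=p+A.apply([e,0,L2])
    A=A*Z(q[3])*Y(q[4])*Z(q[5]);return p+A.apply([0,0,d]),A
E
python3 - <<'E'
from h import *;from workcell import r;from scipy.optimize import least_squares
s=r.sense()
S=[([-1.42599,.28712,1.57804,0,1.27863,-.15],[.19612,-.64564,.40345],[-3.10536,-.46106,0]),(s["joint_pos"],s["tool_pos"],s["ee_rot"])]
f=lambda k:np.concatenate([fk(q,k)[0]-p for q,p,_ in S]+[[1e-3*k[5]]])
o=least_squares(f,[.45,.45,.2,.1,.1,0]);print(o.x.round(4),np.abs(o.fun).max())
for q,p,w in S: print((fk(q,o.x)[1].inv()*R.from_rotvec(w)).as_rotvec().round(3))
E
```

```text
[0.4431 0.5725 0.2402 0.0759 0.1009 0.0206] 2.0559830883435145e-05
[ 0.    -0.     1.571]
[-0.     0.     1.571]
```

```bash
cat >> h.py <<'E'
KK=[.4431,.5725,.2402,.0759,.1009,.0206]
def pose(x,y,z,yaw,t):
    a,t=np.radians([yaw,t]);f=np.array([np.cos(a),np.sin(a),0])
    d=np.sin(t)*f-np.cos(t)*np.array([0,0,1]);yy=np.array([np.sin(a),-np.cos(a),0])
    return np.array([x,y,z])-.1547*d,R.from_matrix(np.c_[np.cross(yy,d),yy,d])
def ik(g):
    from scipy.optimize import least_squares
    P,M=pose(*g);M=M*R.from_rotvec([0,0,-np.pi/2])
    f=lambda q:np.r_[fk(q,KK)[0]-P,(fk(q,KK)[1].inv()*M).as_rotvec()*.2]
    o=least_squares(f,[-.1,.3,2,.3,.6,1.2]);return o.x.round(2),round(np.abs(o.fun).max(),4)
E
python3 - <<'E'
from h import *
for y in(60,-75):
  for t in(20,25,30):
    for g in(-125,-95,-75,-48): print(y,t,g,*ik((*jw(g,y),.03,-1.6,t)))
E
```

```text
60 20 -125 [-0.09  0.21  2.17  0.06  0.42  1.46] 0.0
60 20 -95 [-0.09  0.26  2.1   0.05  0.43  1.47] 0.0
60 20 -75 [-0.09  0.3   2.05  0.05  0.44  1.47] 0.0
60 20 -48 [-0.08  0.35  1.98  0.04  0.46  1.48] 0.0
60 25 -125 [-0.1   0.19  2.21  0.1   0.31  1.42] 0.0
60 25 -95 [-0.09  0.25  2.14  0.09  0.32  1.43] 0.0
60 25 -75 [-0.09  0.28  2.09  0.08  0.33  1.44] 0.0
60 25 -48 [-0.09  0.33  2.03  0.07  0.35  1.45] 0.0
60 30 -125 [-0.1   0.18  2.25  0.19  0.19  1.33] 0.0
60 30 -95 [-0.09  0.23  2.18  0.16  0.21  1.35] 0.0
60 30 -75 [-0.09  0.27  2.13  0.15  0.22  1.37] 0.0
60 30 -48 [-0.09  0.32  2.07  0.13  0.23  1.39] 0.0
-75 20 -125 [-0.37  0.21  2.17  0.27  0.45  1.  ] 0.0
-75 20 -95 [-0.35  0.26  2.1   0.25  0.46  1.04] 0.0
-75 20 -75 [-0.34  0.3   2.05  0.23  0.47  1.07] 0.0
-75 20 -48 [-0.33  0.35  1.98  0.22  0.48  1.1 ] 0.0
-75 25 -125 [-0.39  0.19  2.21  0.44  0.36  0.83] 0.0
-75 25 -95 [-0.37  0.25  2.14  0.4   0.37  0.89] 0.0
-75 25 -75 [-0.35  0.28  2.09  0.38  0.37  0.92] 0.0
-75 25 -48 [-0.34  0.33  2.03  0.35  0.39  0.97] 0.0
-75 30 -125 [-0.4   0.18  2.25  0.71  0.29  0.56] 0.0
-75 30 -95 [-0.38  0.23  2.18  0.65  0.29  0.63] 0.0
-75 30 -75 [-0.36  0.27  2.14  0.62  0.29  0.68] 0.0
-75 30 -48 [-0.35  0.32  2.07  0.57  0.3   0.75] 0.0
```

```bash
python3 - <<'E'
from h import *
x,y=jw(-134,54);rows([(x,y,.06,-1.6,25),(x,y,.03,-1.6,25)])
E
```

```text
[0.019, 0.0109, 0.0147, -0.0063, 0.0389, -0.0038]
[0.019, 0.0109, -0.0603, -0.0063, 0.0389, -0.0038]
```

```bash
python3 -m creep '[[[0,0,0.02,0,0,0],[0,0,0.02,0,0,0],[0.019,0.011,0.02,-0.0063,0.0389,-0.0038],[0.019,0.011,0.015,-0.0063,0.0389,-0.0038],[0.019,0.011,-0.06,-0.0063,0.0389,-0.0038],[0.019,0.011,-0.06,-0.0063,0.0389,-0.0038],[0.019,0.011,-0.06,-0.0063,0.0389,-0.0038]]]' 0.2 && python3 - <<'E'
from h import *
x,y=jw(-134,54);rows([(x,y,.03,-1.6,25)])
E
```

```text
clock: 6.72
tool_pos: [0.4854, 0.05, 0.1706]
ee_rot: [3.061, -0.043, 0.68]
ft_force: [0.0, -0.7, -0.4]
opening: 0.0682
finger_force: 0.0
[0.0006, 0.0001, -0.0009, -0.0001, 0.0002, -0.0]
```

```bash
python3 -m creep '[[[0,0,0,0,0,0],[0,0,0,0,0,0],[0,0,0,0,0,0]]]' 1 && python3 -m creep '[[[0.06,0.01,0.001,0,0,0],[0.12,0.019,0.001,0,0,0],[0.17,0.019,0.001,0,0,0],[0.2,0.019,0.001,0,0,0],[0.208,0.019,0.001,0,0,0],[0.213,0.019,0.001,0,0,0],[0.217,0.019,0.001,0,0,0],[0.217,0.019,0.001,0,0,0]]]'; python3 - <<'E'
from h import *;from workcell import eyes
x,y=jw(-47,64);rows([(x,y,.03,-1.6,25)])
c=eyes.capture("side");cv2.imwrite("pics/s3.png",cv2.resize(c["color"][140:300,190:400],None,fx=3.8,fy=3.7))
E
```

```text
clock: 7.1
tool_pos: [0.4861, 0.05, 0.1715]
ee_rot: [3.06, -0.042, 0.682]
ft_force: [-3.3, 0.1, 6.0]
opening: 0.0392
finger_force: 61.1
clock: 8.1
tool_pos: [0.5723, 0.0576, 0.1714]
ee_rot: [3.061, -0.043, 0.68]
ft_force: [-1.9, -0.1, 5.2]
opening: 0.039
finger_force: 60.9
[0.0016, -0.0, -0.0029, -0.0, 0.0004, -0.0]
```

View pics/s3.png

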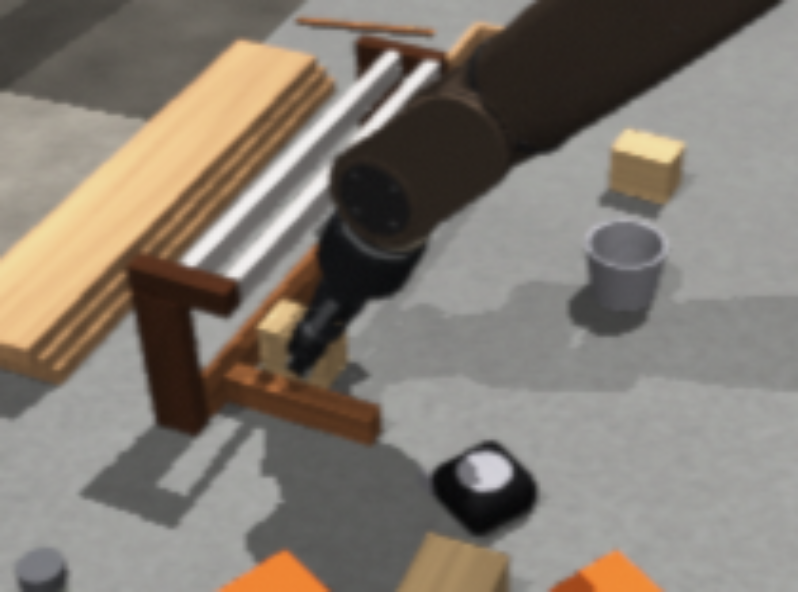

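Side crop: the block (290,340) is nearly at the fence, and the gripper is clear of the rails. I ease it in until the force rises.

```bash
python3 -m creep '[[[0.004,0,0,0,0,0],[0.006,0,0,0,0,0],[0.008,0,0,0,0,0],[0.008,0,0,0,0,0]]]'; python3 -m creep '[[[0.004,0,0,0,0,0],[0.006,0,0,0,0,0],[0.008,0,0,0,0,0],[0.008,0,0,0,0,0]]]'
```

```text
clock: 8.65
tool_pos: [0.5754, 0.0577, 0.1714]
ee_rot: [3.061, -0.043, 0.68]
ft_force: [-2.9, -0.2, 6.3]
opening: 0.0396
finger_force: 61.2
clock: 9.15
tool_pos: [0.5786, 0.0576, 0.1714]
ee_rot: [3.061, -0.043, 0.68]
ft_force: [-1.8, -0.0, 6.3]
opening: 0.0391
finger_force: 61.3
```

```bash
python3 -m creep '[[[0,0,0,0,0,0],[0,0,0,0,0,0],[-0.07,0.002,0,0,0,0],[-0.15,0.004,0.005,0,0,0],[-0.15,0.004,0.005,0,0,0]]]' 0.4; python3 -m creep '[[[0,0,0,0,0,0],[0,0,0,0,0,0],[0,0,0,0,0,0],[0.01,0,0,0,0,0],[0.02,0,0,0,0,0],[0.025,-0.001,0,0,0,0],[0.03,-0.001,0,0,0,0],[0.035,-0.001,0,0,0,0],[0.035,-0.001,0,0,0,0]]]' 1;python3 - <<'E'
from h import *;from workcell import r
s=r.sense();d=R.from_rotvec(s["ee_rot"]).as_matrix()[:,2];g=s["tool_pos"]+.1547*d;print(wj(*g[:2]),g[2])
E
```

```text
clock: 9.78
tool_pos: [0.5163, 0.0596, 0.1713]
ee_rot: [3.063, -0.042, 0.672]
ft_force: [0.6, -0.5, 0.5]
opening: 0.0517
finger_force: 0.0
clock: 10.9
tool_pos: [0.5328, 0.0589, 0.1728]
ee_rot: [3.061, -0.042, 0.678]
ft_force: [-0.2, -0.3, 0.7]
opening: -0.0002
finger_force: 0.0
(np.float64(-87.14570515375452), np.float64(64.1594360504125)) 0.03254267431748431
```

Continue pushing in small steps until the fence reacts.

```bash
python3 -m creep '[[[0.01,0,0,0,0,0],[0.015,0,0,0,0,0],[0.02,0,0,0,0,0],[0.02,0,0,0,0,0]]]'; python3 -m creep '[[[0.004,0,0,0,0,0],[0.007,0,0,0,0,0],[0.007,0,0,0,0,0]]]'; python3 -m creep '[[[0.0025,0,0,0,0,0],[0.005,0,0,0,0,0],[0.005,0,0,0,0,0]]]'
```

```text
clock: 11.4
tool_pos: [0.5409, 0.0588, 0.1728]
ee_rot: [3.061, -0.043, 0.678]
ft_force: [-0.2, -1.2, -0.6]
opening: -0.0003
finger_force: 0.0
clock: 11.78
tool_pos: [0.5436, 0.0588, 0.1728]
ee_rot: [3.061, -0.043, 0.678]
ft_force: [-0.4, -0.1, 0.3]
opening: 0.0003
finger_force: 0.0
clock: 12.15
tool_pos: [0.5452, 0.0589, 0.1726]
ee_rot: [3.062, -0.043, 0.676]
ft_force: [-2.9, -0.5, 1.2]
opening: 0.0001
finger_force: 1.2
```

```bash
python3 -m creep '[[[0.003,0,0,0,0,0],[0.005,0,0,0,0,0],[0.005,0,0,0,0,0]]]'; python3 -m creep '[[[0.0025,0,0,0,0,0],[0.005,0,0,0,0,0],[0.005,0,0,0,0,0]]]'; python3 -m creep '[[[-0.05,0,0.05,0,0,0],[-0.1,0.0,0.15,0,0.07,0],[-0.1,0.1,0.2,0,0.139,0],[-0.1,0.15,0.2,0,0.139,0]]]' 0; python3 - <<'E'
from h import *
rows([(.432,.2567,.12,1.6,0),(.432,.2567,.028,1.6,0)])
E
```

```text
clock: 12.52
tool_pos: [0.5462, 0.0591, 0.172]
ee_rot: [3.064, -0.042, 0.67]
ft_force: [-8.5, -0.0, 5.8]
opening: -0.0003
finger_force: 4.3
clock: 12.9
tool_pos: [0.547, 0.0592, 0.1713]
ee_rot: [3.066, -0.041, 0.662]
ft_force: [-12.6, -0.7, 9.0]
opening: 0.0002
finger_force: 6.8
clock: 13.4
tool_pos: [0.5107, 0.1199, 0.2558]
ee_rot: [3.13, -0.039, 0.006]
ft_force: [0.1, 0.2, -0.6]
opening: 0.0721
finger_force: 0.0
[-0.1968, 0.3419, 0.0474, 0.0036, 0.0012, 0.0168]
[-0.1968, 0.3419, -0.1826, 0.0036, 0.0012, 0.0168]
```

```bash
python3 -m creep '[[[-0.1,0.17,0.05,0,0,0],[-0.197,0.342,0.047,0,0,0.017],[-0.197,0.342,0.047,0.003,0,0.017],[-0.197,0.342,0.047,0.003,0,0.017],[-0.197,0.342,-0.07,0.003,0.001,0.017],[-0.197,0.342,-0.18,0.003,0.001,0.017],[-0.197,0.342,-0.18,0.003,0.001,0.017]]]' 0 && python3 -m creep '[[[0,0,0,0,0,0],[0,0,0,0,0,0],[0,0,0,0,0,0],[0,0,0,0,0,0]]]' 1;  python3 - <<'E'
from h import *
x,y=jw(-118,-15)
rows([(x,y,.12,-1.6,0),(x,y,.029,-1.6,0)])
E
```

```text
clock: 14.28
tool_pos: [0.4295, 0.2542, 0.1773]
ee_rot: [3.136, 0.042, -0.018]
ft_force: [0.2, -0.5, 1.1]
opening: 0.0855
finger_force: 0.0
clock: 14.78
tool_pos: [0.432, 0.256, 0.1831]
ee_rot: [3.14, 0.044, 0.002]
ft_force: [-0.2, -1.4, 5.6]
opening: 0.0596
finger_force: 66.1
[0.3327, -0.6929, 0.229, 0.0004, 0.0003, -0.0179]
[0.3327, -0.6929, 0.0015, 0.0004, 0.0003, -0.0179]
```

```bash
python3 -m creep '[[[0,0,0.12,0,0,0],[0.08,-0.15,0.22,0,0,-0.018],[0.18,-0.3,0.22,0,0,-0.018],[0.26,-0.45,0.22,0,0,-0.018],[0.31,-0.6,0.22,0,0,-0.018],[0.333,-0.693,0.22,0,0,-0.018],[0.333,-0.693,0.15,0,0,-0.018],[0.333,-0.693,0.05,0,0,-0.018],[0.333,-0.693,0.002,0,0,-0.018],[0.333,-0.693,0.002,0,0,-0.018],[0.333,-0.693,0.002,0,0,-0.018]]]' && python3 -m creep '[[[0,0,0,0,0,0],[0,0,0,0,0,0],[0,0,0,0,0,0]]]' 0.12;  python3 - <<'E'
from h import *
rows([(*jw(-118,-15),.028,-1.6,0)])
rows([(*jw(-118-17*t/25,-15),.03,-1.6,t) for t in(8.5,17,25)])
E
```

```text
clock: 16.15
tool_pos: [0.564, -0.0212, 0.1819]
ee_rot: [3.139, -0.044, -0.005]
ft_force: [0.2, -0.1, 0.4]
opening: 0.0597
finger_force: 69.1
clock: 16.52
tool_pos: [0.5639, -0.0215, 0.1817]
ee_rot: [3.139, -0.044, -0.005]
ft_force: [-0.3, 0.8, -0.4]
opening: 0.075
finger_force: 0.0
[0.003, 0.0007, 0.0026, 0.0007, -0.0011, 0.0001]
[-0.0686, 0.0027, 0.0034, -0.0006, -0.0483, 0.0002]
[-0.1389, 0.0047, -0.0093, -0.002, -0.0955, 0.0002]
[-0.2029, 0.0065, -0.0286, -0.0032, -0.1399, 0.0003]
```

```bash
python3 -m creep '[[[-0.0686,0.0027,0.0034,0,-0.0483,0],[-0.1389,0.0047,-0.0093,-0.002,-0.0955,0],[-0.203,0.0065,-0.0286,-0.003,-0.14,0],[-0.203,0.0065,-0.0286,-0.003,-0.14,0],[-0.203,0.0065,-0.0286,-0.003,-0.14,0]]]' && python3 -m creep '[[[0,0,0,0,0,0],[0,0,0,0,0,0],[0,0,0,0,0,0]]]' 1 && python3 -m creep '[[[0.06,0,0.001,0,0,0],[0.12,0,0.001,0,0,0],[0.17,0,0.001,0,0,0],[0.2,0,0.001,0,0,0],[0.21,0,0.001,0,0,0],[0.21,0,0.001,0,0,0]]]' && python3 -m creep '[[[0,0,0,0,0,0],[0,0,0,0,0,0],[-0.07,0,0.003,0,0,0],[-0.13,0,0.005,0,0,0],[-0.13,0,0.005,0,0,0]]]' 0.18; python3 - <<'E'
from h import *
rows([(*jw(-85,-12),.032,-1.6,25)])
E
```

```text
clock: 17.15
tool_pos: [0.484, -0.0193, 0.171]
ee_rot: [3.061, -0.044, 0.679]
ft_force: [0.2, -0.2, 0.5]
opening: 0.0753
finger_force: 0.0
clock: 17.52
tool_pos: [0.4841, -0.0192, 0.1712]
ee_rot: [3.06, -0.045, 0.684]
ft_force: [1.5, 0.4, 4.2]
opening: 0.0592
finger_force: 65.3
clock: 18.27
tool_pos: [0.5676, -0.0191, 0.1713]
ee_rot: [3.06, -0.044, 0.683]
ft_force: [2.4, 0.4, 3.5]
opening: 0.0592
finger_force: 65.3
clock: 18.9
tool_pos: [0.5127, -0.0186, 0.1712]
ee_rot: [3.064, -0.045, 0.673]
ft_force: [1.0, 0.2, -0.7]
opening: 0.0699
finger_force: 0.0
[0.0502, 0.0032, 0.0024, -0.0006, -0.0012, 0.0003]
```

```bash
python3 -m creep '[[[0,0,0,0,0,0],[0,0,0,0,0,0],[0.03,0,0,0,0,0],[0.05,0,0,0,0,0],[0.06,0,0,0,0,0],[0.068,0,0,0,0,0],[0.074,0,0,0,0,0],[0.079,0,0,0,0,0],[0.079,0,0,0,0,0]]]' 1; python3 -m creep '[[[0.0025,0,0,0,0,0],[0.005,0,0,0,0,0],[0.005,0,0,0,0,0]]]'; python3 -m creep '[[[0.0025,0,0,0,0,0],[0.005,0,0,0,0,0],[0.005,0,0,0,0,0]]]'
```

```text
clock: 20.02
tool_pos: [0.5443, -0.0187, 0.1713]
ee_rot: [3.066, -0.043, 0.667]
ft_force: [-10.5, -2.0, 5.9]
opening: 0.0
finger_force: 5.2
clock: 20.4
tool_pos: [0.5452, -0.0186, 0.1707]
ee_rot: [3.069, -0.042, 0.661]
ft_force: [-16.2, -1.8, 9.7]
opening: -0.0001
finger_force: 8.3
clock: 20.78
tool_pos: [0.546, -0.0184, 0.17]
ee_rot: [3.071, -0.041, 0.654]
ft_force: [-22.4, -3.2, 13.8]
opening: 0.0003
finger_force: 11.4
```

Square is home. Now narrow b at (0.468, -0.298), yaw -4.8°.

```bash
python3 -m creep '[[[-0.05,0,0.05,0,0,0],[-0.1,-0.05,0.18,0,0.07,0],[-0.1,-0.1,0.22,0,0.139,0],[-0.1,-0.2,0.22,0,0.139,0],[-0.1,-0.3,0.22,0,0.139,0],[-0.1,-0.3,0.22,0,0.139,0]]]' 0; python3 - <<'E'
from h import *
rows([(.4681,-.2981,.12,-4.8,0),(.4681,-.2981,.028,-4.8,0)])
from workcell import eyes;c=eyes.capture("top")
for b in blocks(c): print(np.round(b[0],1),np.round(b[1],1),round(b[2],1))
E
```

```text
clock: 21.52
tool_pos: [0.5104, -0.1411, 0.2609]
ee_rot: [3.129, -0.047, 0.002]
ft_force: [-0.0, -0.0, 0.3]
opening: 0.0853
finger_force: 0.0
[-0.1058, -0.3926, 0.0345, 0.0039, 0.0002, -0.0171]
[-0.1058, -0.3926, -0.1955, 0.0039, 0.0002, -0.0171]
[ 468.2 -298.6] [38.1 58.5] 84.2
```

```bash
python3 -m creep '[[[-0.05,-0.15,0.03,0,0,0],[-0.106,-0.393,0.03,0,0,-0.018],[-0.106,-0.393,0.03,0.003,0,-0.018],[-0.106,-0.393,0.03,0.003,0,-0.018],[-0.106,-0.393,-0.08,0.003,0,-0.018],[-0.106,-0.393,-0.193,0.003,0,-0.018],[-0.106,-0.393,-0.193,0.003,0,-0.018]]]' 0 && python3 -m creep '[[[0,0,0,0,0,0],[0,0,0,0,0,0],[0,0,0,0,0,0],[0,0,0,0,0,0]]]' 1;  python3 - <<'E'
from h import *
x,y=jw(-118,-88)
rows([(x,y,.12,-1.6,0),(x,y,.029,-1.6,0)])
E
```

```text
clock: 22.45
tool_pos: [0.4666, -0.2929, 0.1792]
ee_rot: [-3.134, 0.127, 0.014]
ft_force: [-0.6, 0.9, -0.6]
opening: 0.0856
finger_force: 0.0
clock: 22.95
tool_pos: [0.4688, -0.2969, 0.1857]
ee_rot: [3.135, -0.13, 0.004]
ft_force: [1.0, -0.0, 7.5]
opening: 0.0394
finger_force: 61.0
[0.2356, 0.5068, 0.2225, 0.0014, 0.0008, 0.0176]
[0.2356, 0.5068, -0.005, 0.0014, 0.0008, 0.0176]
```

```bash
python3 -m creep '[[[0,0,0.15,0,0,0],[0.12,0.1,0.22,0,0,0.0176],[0.236,0.25,0.22,0,0,0.0176],[0.236,0.4,0.22,0,0,0.0176],[0.236,0.507,0.22,0,0,0.0176],[0.236,0.507,0.15,0,0,0.0176],[0.236,0.507,0.05,0,0,0.0176],[0.236,0.507,0,0,0,0.0176],[0.236,0.507,0,0,0,0.0176],[0.236,0.507,0,0,0,0.0176]]]' && python3 -m creep '[[[0,0,0,0,0,0],[0,0,0,0,0,0],[0,0,0,0,0,0]]]' 0.3;  python3 - <<'E'
from h import *
rows([(*jw(-118-17*t/25,-88),.03,-1.6,t) for t in(8.5,17,25)])
E
```

```text
clock: 24.2
tool_pos: [0.5626, -0.0936, 0.184]
ee_rot: [3.14, -0.045, 0.0]
ft_force: [0.5, 0.8, 2.1]
opening: 0.0394
finger_force: 63.2
clock: 24.58
tool_pos: [0.5622, -0.0934, 0.1832]
ee_rot: [3.139, -0.044, -0.001]
ft_force: [0.8, -0.2, -0.0]
opening: 0.0595
finger_force: 0.0
[-0.0694, 0.0002, -0.0004, -0.0007, -0.0475, -0.0]
[-0.1397, 0.0021, -0.0131, -0.002, -0.0947, 0.0]
[-0.2037, 0.0039, -0.0324, -0.0033, -0.1391, 0.0001]
```

```bash
python3 -m creep '[[[-0.0694,0,0,0,-0.0475,0],[-0.1397,0.002,-0.0131,-0.002,-0.0947,0],[-0.2037,0.0039,-0.0324,-0.0033,-0.139,0],[-0.2037,0.0039,-0.0324,-0.0033,-0.139,0],[-0.2037,0.0039,-0.0324,-0.0033,-0.139,0]]]' && python3 -m creep '[[[0,0,0,0,0,0],[0,0,0,0,0,0],[0,0,0,0,0,0]]]' 1 && python3 -m creep '[[[0.06,-0.002,0.001,0,0,0],[0.12,-0.004,0.001,0,0,0],[0.17,-0.006,0.001,0,0,0],[0.2,-0.006,0.001,0,0,0],[0.207,-0.006,0.001,0,0,0],[0.207,-0.006,0.001,0,0,0]]]' && python3 -m creep '[[[0,0,0,0,0,0],[0,0,0,0,0,0],[-0.07,0,0.003,0,0,0],[-0.13,0,0.005,0,0,0],[-0.13,0,0.005,0,0,0]]]' 0.42
```

```text
clock: 25.2
tool_pos: [0.4819, -0.0922, 0.1711]
ee_rot: [3.06, -0.043, 0.678]
ft_force: [0.1, -0.0, 1.1]
opening: 0.0597
finger_force: 0.0
clock: 25.58
tool_pos: [0.482, -0.0921, 0.1713]
ee_rot: [3.059, -0.043, 0.682]
ft_force: [1.3, -1.5, 3.1]
opening: 0.0392
finger_force: 60.8
clock: 26.32
tool_pos: [0.5642, -0.0943, 0.1714]
ee_rot: [3.059, -0.043, 0.681]
ft_force: [1.3, 0.2, 3.8]
opening: 0.0393
finger_force: 60.9
clock: 26.95
tool_pos: [0.5098, -0.0937, 0.1716]
ee_rot: [3.063, -0.044, 0.674]
ft_force: [-0.2, -0.4, -0.8]
opening: 0.0496
finger_force: 0.0
```

```bash
python3 -m creep '[[[0,0,0,0,0,0],[0,0,0,0,0,0],[0.03,0,0,0,0,0],[0.05,0,0,0,0,0],[0.06,0,0,0,0,0],[0.066,0,0,0,0,0],[0.071,0,0,0,0,0],[0.074,0,0,0,0,0],[0.074,0,0,0,0,0]]]' 1; python3 -m creep '[[[0.0025,0,0,0,0,0],[0.005,0,0,0,0,0],[0.005,0,0,0,0,0]]]'
```

```text
clock: 28.08
tool_pos: [0.541, -0.0942, 0.1726]
ee_rot: [3.061, -0.043, 0.677]
ft_force: [-1.7, 0.3, -0.1]
opening: -0.0003
finger_force: 0.6
clock: 28.45
tool_pos: [0.5419, -0.0942, 0.1722]
ee_rot: [3.064, -0.042, 0.672]
ft_force: [-11.4, -1.7, 6.9]
opening: -0.0002
finger_force: 5.3
```

```bash
python3 - <<'E'
from h import *;from workcell import r
rows([(*jw(-110,-88),.032,-1.6,25),(*jw(-110,-134),.032,-1.6,25),(*jw(-44,-134),.032,-1.6,25)])
for y in(-45,-130):print(ik((*jw(-44,y),.03,-1.6,25)))
E
```

```text
[-0.0904, 0.004, -0.0001, -0.0004, -0.0014, -0.0003]
[-0.0936, -0.111, -0.0001, -0.0004, -0.0014, -0.0003]
[0.0713, -0.1156, -0.0001, -0.0004, -0.0014, -0.0003]
(array([-0.28,  0.33,  2.03,  0.29,  0.37,  1.07]), np.float64(0.0))
(array([-0.43,  0.35,  2.  ,  0.42,  0.42,  0.82]), np.float64(0.0))
```

```bash
python3 -m creep '[[[-0.09,0.004,0,0,0,0],[-0.09,0.004,0,0,0,0],[-0.0936,-0.111,0,0,-0.0014,0],[-0.0936,-0.111,0,0,-0.0014,0],[0.03,-0.114,0,0,-0.0014,0],[0.0713,-0.1156,0,0,-0.0014,0],[0.0713,-0.1156,0,0,-0.0014,0]]]' && python3 -m creep '[[[0.0005,0.02,0,0,0,0],[0.001,0.04,0,0,0,0],[0.0015,0.06,0,0,0,0],[0.002,0.08,0,0,0,0],[0.003,0.1,0,0,0,0],[0.0035,0.12,0,0,0,0],[0.004,0.14,0,0,0,0],[0.0045,0.16,0,0,0,0],[0.005,0.18,0,0,0,0],[0.005,0.18,0,0,0,0]]]'; python3 - <<'E'
from h import *;from workcell import r,eyes
s=r.sense();d=R.from_rotvec(s["ee_rot"]).as_matrix()[:,2];g=s["tool_pos"]+.1547*d;print(wj(*g[:2]),g[2])
c=eyes.capture("side");cv2.imwrite("pics/s4.png",cv2.resize(c["color"][140:300,190:400],None,fx=3.8,fy=3.7,interpolation=cv2.INTER_CUBIC))
E
```

```text
clock: 29.32
tool_pos: [0.5732, -0.1401, 0.1731]
ee_rot: [3.059, -0.041, 0.687]
ft_force: [-0.1, -0.1, -1.0]
opening: 0.0001
finger_force: 0.0
clock: 30.58
tool_pos: [0.5731, -0.0679, 0.173]
ee_rot: [3.06, -0.042, 0.684]
ft_force: [-3.2, -0.8, 3.8]
opening: 0.0003
finger_force: 2.1
(np.float64(-42.78814245381675), np.float64(-61.43202132407747)) 0.033001776584924064
```

View pics/s4.png

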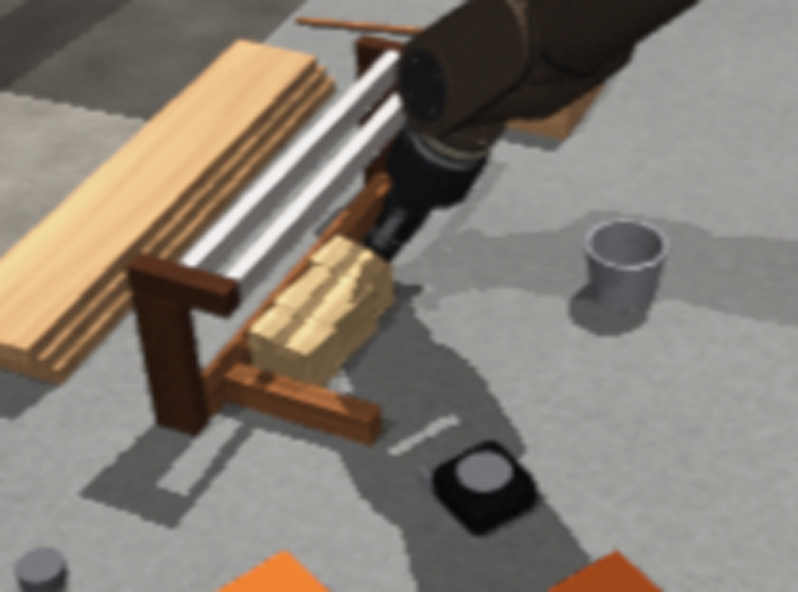

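Side crop: the row (320,300) is together and sliding along the fence, with a gap left to the stop at (300,390). I continue gently.

```bash
python3 -m creep '[[[0,0.012,0,0,0,0],[0.0005,0.024,0,0,0,0],[0.001,0.034,0,0,0,0],[0.001,0.039,0,0,0,0],[0.001,0.043,0,0,0,0],[0.001,0.043,0,0,0,0]]]'; python3 -m creep '[[[0,0.004,0,0,0,0],[0,0.008,0,0,0,0],[0,0.008,0,0,0,0]]]'; python3 -m creep '[[[0,0.004,0,0,0,0],[0,0.008,0,0,0,0],[0,0.008,0,0,0,0]]]'; python3 - <<'E'
from h import *;from workcell import r
s=r.sense();d=R.from_rotvec(s["ee_rot"]).as_matrix()[:,2];g=s["tool_pos"]+.1547*d;print(wj(*g[:2]),g[2])
E
```

```text
clock: 31.38
tool_pos: [0.574, -0.0553, 0.1732]
ee_rot: [3.051, -0.045, 0.688]
ft_force: [-8.1, -21.0, 3.6]
opening: -0.0002
finger_force: 10.9
clock: 31.75
tool_pos: [0.574, -0.0542, 0.1733]
ee_rot: [3.047, -0.046, 0.69]
ft_force: [-10.5, -31.8, 4.5]
opening: 0.0002
finger_force: 16.6
clock: 32.12
tool_pos: [0.574, -0.0533, 0.1735]
ee_rot: [3.043, -0.047, 0.692]
ft_force: [-14.2, -40.9, 5.4]
opening: -0.0
finger_force: 21.8
(np.float64(-41.27316653680686), np.float64(-49.05991201174179)) 0.034059004996703085
```

```bash
python3 -m creep '[[[0,-0.03,0,0,0,0],[0,-0.05,0,0,0,0],[-0.12,-0.045,0,0,0,0],[-0.17,-0.045,0,0,0,0],[-0.17,-0.045,0,0,0,0]]]'; python3 - <<'E'
from h import *
rows([(*jw(x,y),.032,-1.6,25) for y in(-10,40,90) for x in(-90,-75,-71)])
E
```

```text
clock: 32.75
tool_pos: [0.5049, -0.0618, 0.1719]
ee_rot: [3.061, -0.042, 0.682]
ft_force: [0.6, -0.2, 0.4]
opening: -0.0001
finger_force: 0.0
[0.0575, 0.1165, 0.0007, -0.0004, 0.0007, -0.0001]
[0.095, 0.1155, 0.0007, -0.0004, 0.0007, -0.0001]
[0.105, 0.1152, 0.0007, -0.0004, 0.0007, -0.0001]
[0.061, 0.2415, 0.0007, -0.0004, 0.0007, -0.0001]
[0.0985, 0.2405, 0.0007, -0.0004, 0.0007, -0.0001]
[0.1085, 0.2402, 0.0007, -0.0004, 0.0007, -0.0001]
[0.0645, 0.3665, 0.0007, -0.0004, 0.0007, -0.0001]
[0.1019, 0.3654, 0.0007, -0.0004, 0.0007, -0.0001]
[0.1119, 0.3651, 0.0007, -0.0004, 0.0007, -0.0001]
```

```bash
python3 -m creep '[[[0.0575,0.1165,0,0,0,0],[0.0575,0.1165,0,0,0,0],[0.09,0.1155,0,0,0,0],[0.098,0.1155,0,0,0,0],[0.105,0.1155,0,0,0,0],[0.105,0.1155,0,0,0,0],[0.061,0.1165,0,0,0,0],[0.061,0.2415,0,0,0,0],[0.061,0.2415,0,0,0,0],[0.09,0.2405,0,0,0,0],[0.1,0.2405,0,0,0,0],[0.1085,0.2402,0,0,0,0],[0.1085,0.2402,0,0,0,0],[0.064,0.2402,0,0,0,0],[0.064,0.35,0,0,0,0],[0.064,0.35,0,0,0,0],[0.095,0.35,0,0,0,0],[0.104,0.35,0,0,0,0],[0.112,0.35,0,0,0,0],[0.112,0.35,0,0,0,0]]]'; python3 -m creep '[[[-0.06,0,0,0,0,0],[-0.15,-0.05,0.1,0,0,0],[-0.2,-0.2,0.35,0,0.1,0],[-0.2,-0.4,0.5,0,0.139,0],[-0.2,-0.6,0.5,0,0.139,0],[-0.2,-0.8,0.5,0,0.139,0],[-0.2,-0.95,0.5,0,0.139,0],[-0.2,-0.95,0.5,0,0.139,0],[-0.2,-0.95,0.5,0,0.139,0],[-0.2,-0.95,0.5,0,0.139,0]]]'; python3 - <<'E'
from h import *;from workcell import eyes
f=lambda a,k:cv2.resize(a,None,fx=k,fy=k,interpolation=cv2.INTER_CUBIC)
t=eyes.capture("top");s=eyes.capture("side")
A=f(t["color"][120:200,250:430],4);B=f(s["color"][190:260,220:340],4)
for c,im,off in((t,A,(250,120)),(s,B,(220,190))):
    for y0,y1 in((70,110),(10,70),(-30,10)):
        P=proj(c,[(*jw(x,y),.05) for x,y in((-60,y0),(0,y0),(0,y1),(-60,y1))])
        cv2.polylines(im,[np.int32(((P-off+.5)*4-.5)*16)],True,(255,0,255),1,8,4)
B=cv2.copyMakeBorder(B,0,0,0,720-B.shape[1],cv2.BORDER_CONSTANT)
cv2.imwrite("pics/end.png",np.vstack([A,B])); cv2.imwrite("pics/endfull.png",t["color"])
E
```

```text
clock: 35.25
tool_pos: [0.5468, 0.076, 0.1689]
ee_rot: [3.068, -0.045, 0.649]
ft_force: [-22.5, -1.9, 9.7]
opening: -0.0002
finger_force: 11.2
clock: 36.5
tool_pos: [0.4706, -0.308, 0.3743]
ee_rot: [3.127, -0.049, 0.011]
ft_force: [0.6, -0.4, -0.3]
opening: 0.0003
finger_force: 0.0
```

View pics/end.png

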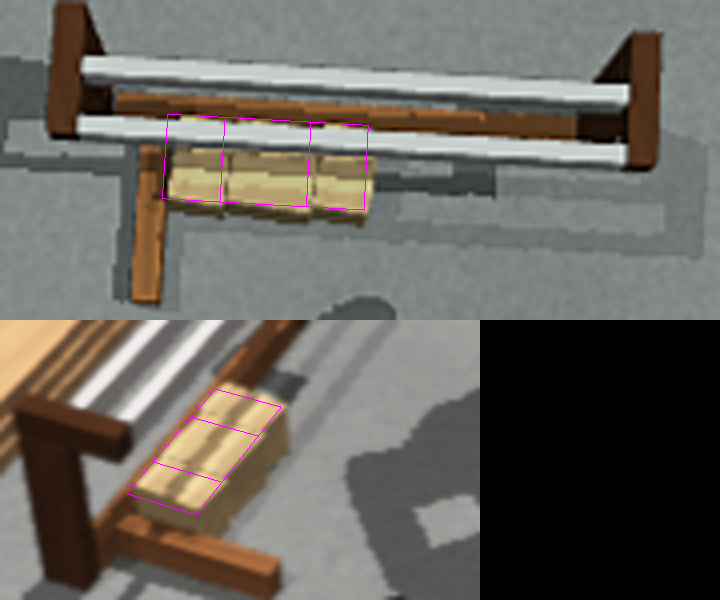

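The end crop shows the row against the fence and stop. The offset to the overlay is about 1 px, so I measure the front top edges, side extents and stop face numerically.

```bash
python3 - <<'E'
from h import *;from workcell import eyes
ims=[eyes.capture("top") for _ in range(4)];c=ims[0];g=np.mean([i["color"].astype(float).sum(2)/3 for i in ims],0)
# front top edge: strongest drop going down, per column
for u in range(291,345,1):
    col=g[160:178,u];d=np.diff(col);
    v=[ (i+160.5,int(d[i])) for i in np.argsort(d)[:2]]
    i=np.argsort(d)[0]
    w=at(c,[u,160.5+i],.05)[0];print(u,v,np.round(wj(w[0],w[1]),1))
print(g[158:178:2,286:346:1].astype(int)[3:8])
E
```

```text
291 [(np.float64(163.5), -6), (np.float64(168.5), -5)] [-43.8 108.5]
292 [(np.float64(168.5), -73), (np.float64(169.5), -45)] [-57.7 104.8]
293 [(np.float64(168.5), -57), (np.float64(169.5), -50)] [-57.6 102.1]
294 [(np.float64(169.5), -56), (np.float64(168.5), -31)] [-60.2  99.1]
295 [(np.float64(169.5), -70), (np.float64(170.5), -37)] [-60.1  96.3]
296 [(np.float64(169.5), -78), (np.float64(170.5), -39)] [-59.9  93.6]
297 [(np.float64(169.5), -83), (np.float64(170.5), -42)] [-59.8  90.8]
298 [(np.float64(169.5), -73), (np.float64(170.5), -45)] [-59.6  88. ]
299 [(np.float64(169.5), -56), (np.float64(170.5), -50)] [-59.4  85.3]
300 [(np.float64(170.5), -63), (np.float64(169.5), -27)] [-62.1  82.3]
301 [(np.float64(170.5), -74), (np.float64(171.5), -37)] [-61.9  79.6]
302 [(np.float64(170.5), -78), (np.float64(171.5), -44)] [-61.8  76.8]
303 [(np.float64(170.5), -79), (np.float64(171.5), -35)] [-61.6  74. ]
304 [(np.float64(170.5), -65), (np.float64(171.5), -43)] [-61.5  71.3]
305 [(np.float64(170.5), -69), (np.float64(171.5), -31)] [-61.3  68.5]
306 [(np.float64(169.5), -37), (np.fl
[... 3277 characters left out ...]
57 159 159 159 158 155 151
  151 166  92 141 152 151 150 149 150 150 151 151 150 149 149 150 150 150
  150 151 150 155 155 160  97 147 155 150 151 155 159 159 160 161 159 157
  153 157 170 117 104 107]
 [ 92  80  77  84 101  44  51  62  71  89  87  89  97 110 137 164 174 165
  167 163  83  88  98 115 129 160 161 160 162 157 155 153 151 150 150 150
  152 151 151 151 153 125 163 167 159 154 150 155 159 158 158 159 156 153
  150 159 123 109 110 113]
 [ 92  76  79  88 101  55  56  55  53  53  55  57  57  56  55  52  51  50
   58  63  46  50  53  52  49  48  44  44  50  57  67  71  89  85  93  96
  113 127 159 162 166 127  67  60  71  89  86  88  98 115 136 171 171 165
  164 172 107 110 115 112]]
```

The numbers show all three blocks turned about 5° clockwise, in a sawtooth. The sideways push acted too far forward. I square them by pushing each near the right end of its front face, then close the row again with the finger deeper (30° lean).

```bash
python3 -m creep '[[[0.05,0.45,-0.2,0,-0.07,0],[0.08,0.6,-0.4,0,-0.139,0],[0.08,0.6,-0.5,0,-0.139,0],[0.08,0.6,-0.5,0,-0.139,0],[0.08,0.6,-0.5,0,-0.139,0],[0.08,0.6,-0.5,0,-0.139,0]]]' 1; python3 - <<'E'
from h import *
rows([(*jw(x,y),.032,-1.6,25) for y in(-26,18,74) for x in(-90,-71)])
E
```

```text
clock: 37.55
tool_pos: [0.5005, -0.0587, 0.1686]
ee_rot: [3.067, -0.035, 0.672]
ft_force: [-0.5, -0.8, 0.2]
opening: 0.0003
finger_force: 0.0
[0.0674, 0.0689, 0.009, -0.0011, -0.0016, -0.0019]
[0.1149, 0.0676, 0.009, -0.0011, -0.0016, -0.0019]
[0.0705, 0.1789, 0.009, -0.0011, -0.0016, -0.0019]
[0.118, 0.1776, 0.009, -0.0011, -0.0016, -0.0019]
[0.0744, 0.3188, 0.009, -0.0011, -0.0016, -0.0019]
[0.1219, 0.3175, 0.009, -0.0011, -0.0016, -0.0019]
```

```bash
python3 -m creep '[[[0.067,0.069,0.009,-0.001,-0.0016,-0.002],[0.067,0.069,0.009,-0.001,-0.0016,-0.002],[0.098,0.068,0.009,-0.001,-0.0016,-0.002],[0.107,0.0676,0.009,-0.001,-0.0016,-0.002],[0.115,0.0676,0.009,-0.001,-0.0016,-0.002],[0.115,0.0676,0.009,-0.001,-0.0016,-0.002],[0.065,0.07,0.009,-0.001,-0.0016,-0.002],[0.07,0.179,0.009,-0.001,-0.0016,-0.002],[0.07,0.179,0.009,-0.001,-0.0016,-0.002],[0.1,0.178,0.009,-0.001,-0.0016,-0.002],[0.11,0.178,0.009,-0.001,-0.0016,-0.002],[0.118,0.178,0.009,-0.001,-0.0016,-0.002],[0.118,0.178,0.009,-0.001,-0.0016,-0.002]]]'; python3 -m creep '[[[-0.05,0,0,0,0,0],[-0.044,0.14,0,0,0,0],[-0.044,0.14,0,0,0,0],[-0.015,0.14,0,0,0,0],[-0.004,0.14,0,0,0,0],[0.004,0.14,0,0,0,0],[0.004,0.14,0,0,0,0]]]';python3 -m creep '[[[-0.05,0,0,0,0,0],[-0.1,0,0,0,0,0],[-0.1,-0.25,0,0,0,0],[-0.1,-0.39,0,0,0,0],[-0.1,-0.5,0,0,0,0],[-0.1,-0.5,0,0,0,0]]]'; python3 - <<'E'
from h import *
rows([(*jw(-105,-80),.03,-1.6,30),(*jw(-34,-80),.03,-1.6,30)])
for y in(-45,-80):print(ik((*jw(-34,y),.03,-1.6,30)),ik((*jw(-105,y),.03,-1.6,30)))
E
```

```text
clock: 39.17
tool_pos: [0.5461, 0.008, 0.1733]
ee_rot: [3.064, -0.05, 0.661]
ft_force: [-24.2, 0.1, 12.7]
opening: 0.0004
finger_force: 12.3
clock: 40.05
tool_pos: [0.5478, 0.0633, 0.1731]
ee_rot: [3.062, -0.053, 0.658]
ft_force: [-24.0, -0.5, 12.3]
opening: -0.0001
finger_force: 12.1
clock: 40.8
tool_pos: [0.5128, -0.1416, 0.1775]
ee_rot: [3.048, -0.062, 0.697]
ft_force: [-0.6, -0.2, -0.2]
opening: 0.0002
finger_force: 0.0
[-0.0345, 0.143, -0.0338, 0.0008, -0.0236, 0.0044]
[0.1429, 0.1381, -0.0338, 0.0008, -0.0236, 0.0044]
(array([-0.28,  0.34,  2.05,  0.47,  0.28,  0.89]), np.float64(0.0)) (array([-0.32,  0.21,  2.21,  0.6 ,  0.26,  0.73]), np.float64(0.0))
(array([-0.35,  0.34,  2.04,  0.55,  0.3 ,  0.76]), np.float64(0.0)) (array([-0.4 ,  0.22,  2.2 ,  0.68,  0.29,  0.59]), np.float64(0.0))
```

```bash
cat >> h.py <<'E'
def fronts():
    from workcell import eyes
    ims=[eyes.capture("top") for _ in range(2)];c=ims[0];g=np.mean([i["color"].astype(float).sum(2)/3 for i in ims],0);P=[]
    for u in range(288,350):
        v=np.arange(160,179);col=g[v,u]
        top=col[:5].max();i=[k for k in range(2,18) if col[k]>115>=col[k+1] and col[k-2:k+1].min()>115]
        if not i: continue
        k=i[-1];w=at(c,[u,v[k]+(col[k]-115)/(col[k]-col[k+1])],.05)[0];P.append((u,*wj(w[0],w[1])))
    return np.array(P)
E
python3 - <<'E'
from h import *
P=fronts();print(" ".join(f"{int(u)}:{y:.0f},{x:.1f}" for u,x,y in P))
for a,b in((72,102),(14,64),(-28,4)):
    m=(P[:,2]>a)&(P[:,2]<b)
    if m.sum()>4: print(a,b,m.sum(),np.degrees(np.polyfit(P[m,2],P[m,1],1)[0]).round(2),P[m,1].mean().round(1))
E
```

```text
293:102,-59.0 294:98,-78.8 295:96,-59.2 296:92,-78.5 297:90,-78.9 298:87,-80.6 299:84,-78.5 300:82,-59.9 301:80,-59.8 302:77,-59.7 303:74,-59.2 304:71,-58.9 305:69,-58.8 306:66,-59.2 307:62,-78.5 308:59,-77.4 309:58,-58.7 310:55,-58.6 311:52,-59.1 312:49,-59.2 313:46,-59.4 314:44,-59.4 315:41,-59.1 316:38,-59.8 317:34,-77.8 318:31,-77.8 319:29,-77.9 320:27,-59.2 321:24,-59.0 322:21,-58.8 323:19,-58.7 324:16,-58.5 325:13,-58.7 326:10,-58.5 327:8,-58.4 328:5,-58.6 330:-1,-58.6 331:-4,-59.0 332:-6,-59.0 333:-9,-59.2 334:-12,-59.0 335:-15,-59.7 336:-17,-59.8 337:-20,-59.8 338:-23,-59.5 339:-26,-59.2 340:-29,-59.0 341:-31,-58.8 342:-34,-58.9 343:-37,-59.5
72 102 11 -16.96 -68.4
14 64 18 -6.06 -64.3
-28 4 10 1.98 -59.3
```

Fronts are now flat at jig x about -59 (the -78 values are outliers in shadow). I close the row gently with the deep finger.

```bash
python3 -m creep '[[[-0.0345,0.1,-0.02,0,-0.0236,0.004],[-0.0345,0.143,-0.034,0.001,-0.0236,0.0044],[-0.0345,0.143,-0.034,0.001,-0.0236,0.0044],[0.06,0.141,-0.034,0.001,-0.0236,0.0044],[0.143,0.138,-0.034,0.001,-0.0236,0.0044],[0.143,0.138,-0.034,0.001,-0.0236,0.0044],[0.143,0.138,-0.034,0.001,-0.0236,0.0044]]]'; python3 -m creep '[[[0,0.02,0,0,0,0],[0.001,0.035,0,0,0,0],[0.001,0.045,0,0,0,0],[0.001,0.052,0,0,0,0],[0.002,0.059,0,0,0,0],[0.002,0.059,0,0,0,0]]]'; python3 - <<'E'
from h import *
rows([(*jw(-34,-49),.03,-1.6,30)])
E
```

```text
clock: 41.78
tool_pos: [0.5689, -0.0806, 0.1626]
ee_rot: [3.033, -0.032, 0.805]
ft_force: [0.2, -0.4, -0.2]
opening: -0.0001
finger_force: 0.0
clock: 42.52
tool_pos: [0.5719, -0.0585, 0.1667]
ee_rot: [3.022, -0.036, 0.822]
ft_force: [1.4, -5.5, 9.5]
opening: 0.0
finger_force: 3.1
[-0.0026, 0.0078, -0.0069, 0.001, 0.0024, -0.0011]
```

```bash
python3 -m creep '[[[0,0.004,0,0,0,0],[0,0.007,0,0,0,0],[0,0.007,0,0,0,0]]]'; python3 -m creep '[[[0,0.004,0,0,0,0],[0,0.007,0,0,0,0],[0,0.007,0,0,0,0]]]'; python3 - <<'E'
from h import *
from workcell import r
print(r.sense()["joint_pos"].round(3))
P=fronts();print(" ".join(f"{y:.0f},{x:.1f}" for u,x,y in P))
E
```

```text
clock: 42.9
tool_pos: [0.572, -0.0567, 0.1669]
ee_rot: [3.02, -0.037, 0.824]
ft_force: [-0.9, -9.5, 8.7]
opening: 0.0002
finger_force: 5.5
clock: 43.28
tool_pos: [0.5723, -0.0548, 0.1674]
ee_rot: [3.017, -0.038, 0.827]
ft_force: [-0.8, -13.6, 9.1]
opening: 0.0002
finger_force: 7.1
[-0.289  0.332  2.043  0.484  0.276  0.873]
108,-58.5 105,-58.6 101,-79.2 98,-81.3 95,-81.5 94,-60.4 91,-60.6 88,-60.2 84,-79.6 82,-60.0 80,-59.9 77,-59.7 73,-80.5 71,-61.0 68,-77.4 66,-58.8 63,-58.7 60,-59.4 57,-60.0 55,-59.9 52,-60.7 49,-60.8 46,-60.4 44,-60.3 41,-55.4 38,-52.4 36,-51.7 33,-51.7 30,-49.7 28,-48.8 25,-48.7 22,-48.7 19,-47.2 17,-46.8 11,-43.3
```

```bash
python3 -m creep '[[[0,0.004,0,0,0,0],[0,0.007,0,0,0,0],[0,0.007,0,0,0,0]]]'; python3 -m creep '[[[0,0.004,0,0,0,0],[0,0.006,0,0,0,0],[0,0.006,0,0,0,0]]]'
```

```text
clock: 43.75
tool_pos: [0.5728, -0.0527, 0.168]
ee_rot: [3.014, -0.039, 0.83]
ft_force: [-1.4, -15.5, 10.8]
opening: 0.0001
finger_force: 8.3
clock: 44.12
tool_pos: [0.5732, -0.0516, 0.1681]
ee_rot: [3.01, -0.041, 0.833]
ft_force: [0.1, -21.4, 9.5]
opening: -0.0002
finger_force: 11.6
```

```bash
python3 -m creep '[[[0,-0.03,0,0,0,0],[0,-0.05,0,0,0,0],[-0.1,-0.06,0.01,0,0.02,0],[-0.16,-0.1,0.05,0,0.04,0],[-0.16,-0.3,0.3,0,0.1,0],[-0.16,-0.5,0.4,0,0.167,0],[-0.16,-0.65,0.4,0,0.167,0],[-0.16,-0.65,0.4,0,0.167,0]]]'; python3 - <<'E'
from h import *
P=fronts();print(" ".join(f"{y:.0f},{x:.1f}" for u,x,y in P))
from workcell import eyes
t=eyes.capture("top");s=eyes.capture("side");f=lambda a,k:cv2.resize(a,None,fx=k,fy=k,interpolation=cv2.INTER_CUBIC)
A=f(t["color"][138:188,275:355],8);B=cv2.copyMakeBorder(f(s["color"][205:255,230:320],4),0,0,0,280,cv2.BORDER_CONSTANT)
cv2.imwrite("pics/end2.png",np.vstack([A,B]))
g=t["color"].astype(int).sum(2)//3
for v in(164,166,168): print(v,g[v,284:296],g[v,302:309],g[v,324:331],g[v,338:346])
E
```

```text
clock: 45.12
tool_pos: [0.505, -0.2903, 0.3168]
ee_rot: [3.133, -0.03, -0.008]
ft_force: [1.5, 0.3, 0.2]
opening: 0.0004
finger_force: 0.0
108,-58.7 105,-58.7 102,-59.2 99,-59.7 96,-59.6 94,-60.5 91,-60.6 88,-60.2 84,-80.3 82,-59.8 80,-59.9 77,-59.8 74,-59.8 71,-60.7 67,-78.9 66,-58.8 63,-58.8 60,-58.7 58,-59.0 55,-59.5 52,-59.9 49,-60.5 45,-77.1 44,-60.6 40,-79.0 37,-79.2 34,-80.2 31,-79.7 29,-80.0 27,-60.1 24,-60.7 21,-60.9 19,-61.6 16,-61.7 13,-61.8 11,-50.4 8,-58.7 5,-59.4 2,-59.9 -1,-59.7 -4,-60.5 -6,-60.7 -9,-60.3 -12,-60.1 -15,-60.0 -17,-60.0 -20,-60.0 -23,-60.0 -26,-60.8 -29,-61.8 -31,-61.4 -37,-65.7 -40,-70.6 -43,-68.8 -51,-68.8 -54,-68.9
164 [ 72 103  99  88  51  45  37 157 163 152 169 171] [174 173 185 111 166 178 175] [166 167 169 157 165 166 164] [102  98 108  75  58  60  60  62]
166 [ 76  98  95  84  51  44  22 161 161 153 155 149] [157 155 167 112 149 172 174] [171 172 178 178 176 174 172] [175 173 190 110  61  60  64  64]
168 [ 86  98  95  86  51  45  42 170 171 161 156 155] [154 153 163 150 152 152 150] [149 157 110 158 159 152 150] [157 155 171 100 101 109 110 110]
```

View pics/end2.png

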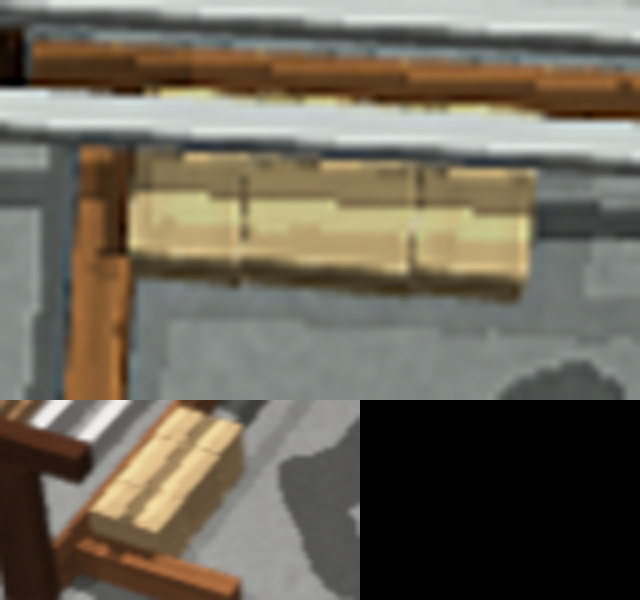

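The row is closed up (top crop: joints at (243,220) and (415,230), stop face at x≈128), but the square is still turned about 3°. I repeat the squaring pushes at the right ends.

```bash
python3 - <<'E'
from h import *
rows([(*jw(-100,-26),.15,-1.6,0),(*jw(-92,-26),.032,-1.6,25)])
E
```

```text
[0.1944, 0.6428, -0.0282, 0.0026, -0.0016, -0.0021]
[0.051, 0.6468, -0.3595, -0.0009, -0.1405, -0.0015]
```

```bash
python3 -m creep '[[[0,0.3,-0.1,0,-0.05,0],[0.03,0.6,-0.25,0,-0.1,0],[0.03,0.647,-0.36,-0.001,-0.1405,-0.0015],[0.03,0.647,-0.36,-0.001,-0.1405,-0.0015],[0.03,0.647,-0.36,-0.001,-0.1405,-0.0015],[0.05,0.647,-0.36,-0.001,-0.1405,-0.0015],[0.05,0.647,-0.36,-0.001,-0.1405,-0.0015]]]' 1; python3 - <<'E'
from h import *
rows([(*jw(x,y),.032,-1.6,25) for y in(-26,18,74) for x in(-90,-71)])
E
```

```text
clock: 46.2
tool_pos: [0.5258, -0.0298, 0.1719]
ee_rot: [3.06, -0.037, 0.679]
ft_force: [-0.1, -0.3, 0.8]
opening: 0.0
finger_force: 0.0
[0.0042, -0.0033, 0.0008, 0.0005, 0.0001, -0.0011]
[0.0517, -0.0046, 0.0008, 0.0005, 0.0001, -0.0011]
[0.0072, 0.1066, 0.0008, 0.0005, 0.0001, -0.0011]
[0.0547, 0.1053, 0.0008, 0.0005, 0.0001, -0.0011]
[0.0111, 0.2466, 0.0008, 0.0005, 0.0001, -0.0011]
[0.0586, 0.2453, 0.0008, 0.0005, 0.0001, -0.0011]
```

```bash
python3 -m creep '[[[0.03,-0.004,0,0,0,-0.001],[0.042,-0.0046,0,0,0,-0.001],[0.052,-0.0046,0,0,0,-0.001],[0.052,-0.0046,0,0,0,-0.001],[0.005,0,0,0,0,-0.001],[0.007,0.106,0,0,0,-0.001],[0.007,0.106,0,0,0,-0.001],[0.035,0.1053,0,0,0,-0.001],[0.045,0.1053,0,0,0,-0.001],[0.055,0.1053,0,0,0,-0.001],[0.055,0.1053,0,0,0,-0.001],[0.01,0.106,0,0,0,-0.001],[0.011,0.246,0,0,0,-0.001],[0.011,0.246,0,0,0,-0.001],[0.04,0.2453,0,0,0,-0.001],[0.05,0.2453,0,0,0,-0.001],[0.058,0.2453,0,0,0,-0.001],[0.058,0.2453,0,0,0,-0.001],[0.01,0.2453,0,0,0,-0.001],[-0.06,0.2453,0,0,0,-0.001]]]'; python3 -m creep '[[[0,-0.1,0.15,0,0,0],[-0.02,-0.25,0.3,0,0.1,0],[-0.02,-0.4,0.35,0,0.139,0],[-0.02,-0.55,0.35,0,0.139,0],[-0.02,-0.7,0.35,0,0.139,0],[-0.02,-0.85,0.35,0,0.139,0]]]'; cat >> h.py <<'E'
def rep():
    P=fronts();P=P[np.abs(P[:,1]+60.5)<4]
    print(" ".join(f"{y:.0f},{x:.1f}" for u,x,y in P))
    for a,b in((70,105),(10,67),(-31,6)):
        m=(P[:,2]>a)&(P[:,2]<b); print(m.sum(),np.degrees(np.polyfit(P[m,2],P[m,1],1)[0]).round(2),P[m,1].mean().round(1))
    from workcell import eyes
    g=eyes.capture("top")["color"].astype(int).sum(2)//3
    for v in(164,166,168): print(v,g[v,284:296],g[v,302:309],g[v,324:331],g[v,338:346])
E
python3 -c "from h import *;rep()"
```

```text
clock: 48.7
tool_pos: [0.5028, 0.0661, 0.1724]
ee_rot: [3.058, -0.047, 0.682]
ft_force: [-0.6, -0.4, 0.2]
opening: -0.0002
finger_force: 0.0
clock: 49.45
tool_pos: [0.4936, -0.2521, 0.3126]
ee_rot: [3.126, -0.043, 0.004]
ft_force: [-0.4, 1.0, 0.3]
opening: -0.0002
finger_force: 0.0
105,-58.7 102,-58.4 99,-58.8 96,-59.1 91,-59.6 88,-59.3 82,-60.0 80,-59.8 77,-59.7 74,-59.2 71,-59.3 66,-58.6 63,-58.6 55,-58.4 52,-58.2 49,-58.4 41,-59.2 27,-59.5 24,-59.2 21,-58.9 19,-58.8 16,-58.6 13,-58.5 10,-58.7 5,-58.4 2,-58.4 -1,-58.7 -4,-58.9 -6,-59.1 -9,-59.4 -12,-59.3 -15,-59.8 -17,-59.9 -20,-59.8 -23,-59.7 -26,-59.2 -29,-59.0 -31,-59.6 -34,-59.2
11 1.65 -59.3
13 0.4 -58.7
13 1.82 -59.2
164 [ 71 103  98  85  51  44  43  96 157 155 168 170] [173 171 177 145 174 176 174] [162 162 168 103 158 168 163] [101  98  99 123  72  54  58  61]
166 [ 75  97  95  84  50  43  39  98 155 155 154 147] [155 153 164  96 150 172 171] [170 171 177  92 164 177 171] [174 172 175 196  99  54  61  65]
168 [ 85  97  93  82  50  42  36 177 175 164 157 152] [152 151 164  89 150 154 150] [148 154 161 104 147 154 150] [156 153 158 151 112 104 108 107]
```

All three blocks are within about 2° of square and the fronts are level. Centres come out at roughly y 89, 38 and -13, all inside tolerance, and the arm is clear. I hand in.

```bash
python3 -c "
from workcell import sign_off
print(sign_off())"
```

```text
the job is handed in; nothing more can be done
None
```

I lined the three blocks up under the rails as one row, home against the back fence and closed up to the end stop, and handed the job in at about 50 s of the 72 s; the verdict was not shown. My last measurements put each block within about 2° of square and inside the position limits, and I saw no contact with the bottle, tub, tray or tape. One risk: joint 5 briefly read 0.237 rad against its 0.24 limit at about 5 s.

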